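Stack a stack-nest bin on a full one by turning it half round

TASK

The lower bin on the metal plate is full of caps, so the empty bin must stand on top of it and not nest inside it: pick up the empty bin, turn it so that its dipped front end points opposite to the lower bin's, set its four lugs on the lower bin's rim and slide it along until they drop into the shallow pockets. Then press it down lightly, with about 10 N, to be sure it is home, and let go; be gentle throughout (never more than 25 N on the bins) and leave the other things on the bench where they are.

Things in the scene. Friction and masses are not known exactly. Their poses are not given: they have to be found in the camera images.
- bin: Empty loose grey stepped plastic bin, 154 x 58 x 55 mm (x, y, z), 0.15 to 0.26 kg. Origin: centre of its underside; x along its length, z up. Its front at -x has a dipped end wall, 35 mm high; the back end wall at +x is 47 mm high. Below z = 25 mm it is only 41 mm wide and 140 mm long; above that the side walls are upright, 6.5 mm thick, with outer faces at y = +-29 mm.
- bin_grip (a point): Place to grip the bin: middle of its length, 40 mm above its underside (bin frame 0, 0, 40 mm). The fingers close along the bin's y on the outer faces of the side walls, 58 mm apart, unbroken for 17 mm to either side of here in x.
- bin_front (a point): Point on the bin's dipped front end: bin frame x = -77, y = 0, z = 35 mm.
- bin_lug (a point): One of four lugs at the bin's foot, 10 mm long in x, 9 mm high, undersides level with the bin's underside, reaching out to y = +-27 mm; this point is under the lug at x = +24, y = +27, z = 0 mm. The others: x = +24 at the other side, and x = -48 mm at both sides.
- plate: Fixed aluminium base plate, 230 x 90 x 6 mm, origin at the centre of its underside, x along its length, z up. On its top (z = 6 mm) stands a second bin of the same shape, the lower bin, axes parallel to the plate's, dipped front at the plate's -x end. It is full of caps, up to 37 mm above its underside, and is clamped so that it does not move.
- plate_slot (a point): Clamp slot at the plate's -x end (plate frame -87, 0, 6 mm). Because of the slots the lower bin's centre may be anywhere from x = -15 to +15 mm in the plate's frame (y = 0 exactly); that offset is not measured and must be found by touch or by eye. Contacts are stiff: each mm of overtravel adds some 5 to 20 N, depending on the arm.
- plate_rim (a point): Height of the lower bin's rim over the plate's centre (plate frame 0, 0, 61 mm). Each bin's side walls have deep inside notches (down to 25 mm above its underside) at its own x = -48 and +24 mm, and shallow pockets at x = +48 and -24 mm: 14 mm long in x, cut across the whole wall, 6 mm deep. All of a bin's other rim is level.
- plate_home (a point): Height of the pocket floors over the plate's centre (plate frame 0, 0, 55 mm). Turned half round (its front to the plate's +x) and centred over the lower bin, the upper bin drops from 61 to 55 mm: lugs in the pockets, 2 mm play either way in x, and its foot in the lower bin's mouth, 45 mm wide, 2 mm play either way in y.
- plate_far (a point): Far (+x) end of the plate (plate frame 115, 0, 6 mm). Search from this side towards -x: a turned bin set down up to 30 mm too far to +x has its lugs on level rim and meets no notch on the way, but one too far to -x crosses the deep notches. Not turned, it sinks inside onto the caps.
- bottle: White plastic bottle, 43 mm diameter, 98 mm high, loose on the worktop; origin at the centre of its underside. To be left alone.
- cup: White conical cup, 67 mm across the rim, 68 mm high, loose on the worktop; origin at the centre of its underside. To be left alone.
- tape: Roll of brown packing tape, 92 mm across, 48 mm high, loose on the worktop; origin at the centre of its underside. To be left alone.
- labels: White roll of labels, 58 mm across, 35 mm high, loose on the worktop; origin at the centre of its underside. To be left alone.
- funnel: White funnel standing on its rim, 67 mm across, 60 mm high, loose on the worktop; origin at the centre of its underside. To be left alone.

How it is judged:
On the way, in this order (a step that is already met when the one before it is completed fails the run):
1. the empty bin is lifted clear, its underside at least 75 mm above the worktop (height (world z) of bin above 0.075 m), for 0.1 s.
2. seated in the pockets, the bin is pressed down on the lower bin with more than 5 N for 0.2 s (z of bin in the frame of plate between 0.052 and 0.0575 m and x of bin_front in the frame of plate above 0.055 m and contact force between bin and plate above 5 N), for 0.2 s.
At the end, for the whole second after the job is handed in: The empty bin stands at rest and level (within 2 degrees) on the lower bin, turned opposite to it (within 6 degrees), all four lugs down in the pockets: its underside 52 to 57.5 mm above the plate's underside, its centre within 20 mm (along x) and 5 mm (along y) of the plate's centre (z of bin in the frame of plate between 0.052 and 0.0575 m and x of bin_front in the frame of plate above 0.055 m and x of bin in the frame of plate between -0.02 and 0.02 m and y of bin in the frame of plate between -0.005 and 0.005 m and angle between the x axis of bin and the x axis of plate, either way round below 0.1 rad and angle between bin's own z axis and vertical below 0.035 rad and linear speed of bin below 0.01 m/s and angular speed of bin below 0.1 rad/s); the robot touches nothing.
It fails at once if more than 25 N between the empty bin and the plate or lower bin (contact force between bin and plate above 25 N).
It fails at once if the robot pushes the plate or lower bin with more than 25 N (contact force between the arm and plate above 25 N).
It fails at once if the bottle, cup, tape roll, label roll or funnel is moved more than 30 mm (distance of any of bottle, cup, tape, labels, funnel from where it was at the start of the episode above 0.03 m).
It also fails if it takes over 72 s, if anything falls off the work surface, if the arm or the gripper's body presses on something with over 40 N, if the wrist force passes 120 N, or if a joint passes its speed limit or range.

ROBOT

A 6-joint arm with a two-finger parallel gripper is mounted at the origin on a cart in front of the work surface, level with it; the furniture and walls round the work are solid. World frame = base frame: x ahead of the robot, y to its left, z up, the work surface at z = 0. Lengths are in m, angles in rad, forces in N, time in s.
With the tool pointing down it reaches from about 0.325 to 0.85 m from the base axis. Payload 4.4 kg.
Tool frame: the origin (TCP) lies at the very end of the fingers, on their centre line; the grasp point (between the pads) lies env.grasp_offset behind it (env.grasp_offset is the distance from the TCP to the grasp point, in m); x points along the fingers, y is the direction in which the jaws open and shut, and the axes are right-handed (so a half turn about x gives the same grasp; the last joint's range is limited). The gripper opens to 94 mm and grips with 3 to 60 N. Pads are 16 mm wide; open, the fingers measure 119 mm over their backs; the gripper's body (75 mm by 177 mm) begins 78 mm behind the grasp point.
Start: joints at [-1.268, 0.207, 1.542, -0, 1.393, -0.15], TCP at [0.252, -0.517, 0.205] pointing down, gripper open.
Joint ranges: [-2.73, 2.73], [-0.86, 2.22], [0.23, 2.46], [-1.11, 4.25], [0.08, 2.63], [-2.82, 2.82]. Speed limits (rad/s): [2.79, 2.79, 3.14, 3.14, 3.14, 3.14].

INTERFACE

Orientations are given as [roll, pitch, yaw] about the fixed x, y, z axes, in that order (R = Rz(yaw) Ry(pitch) Rx(roll)).
In Python, from bench import env gives the robot as it stands. Calls block until the motion is done:
- env.movep(position, orientation): joint-space move of the TCP to a pose.
- env.servo_line(position, attitude=None, vel=0.15, force_limit=None): straight line of the TCP; attitude=None keeps the orientation; vel is the mean speed in m/s. With force_limit (N) it stops when the force on the tool has changed by that much, and returns True; else False.
- env.movej(angles): joint-space move.
- env.command_gripper(opening, f_grip=None): finger opening in m; f_grip is the grip in N (None keeps the last); returns when the fingers have stopped.
- env.pause(seconds).
- env.solve_ik(position, orientation): joint angles nearest the present ones, or None.
- env.sense(): the state.
- env.get_image(name): name is "side" or "top"; returns a dict with "img" (480x640x3 uint8, blue, green, red), "fov_y" (degrees; the focal length in pixels is half the picture's height over the tangent of half this angle, whatever the lens; pixels are square), "cx", "cy" (the principal point, pixels), "position" and "orientation" of the camera in the world. Camera axes: x right, y up, looking along -z (the intrinsics and any distortion apply to the point x, -y, -z); pixel columns grow to the right and rows downward; lengths in m; the calibration is good to about 2 mm. A picture is of the moment at which its call begins. There is no depth.
A pose or a line that the arm cannot do raises env.MotionError and nothing moves.
- env.hand_in(): hands the job in, once; it reports no verdict.
The state is a dict: "time_s": time; "q": joint angles; "dq": joint speeds; "joint_efforts": joint torques, N m; "tcp_pos": TCP position; "tcp_rot": TCP orientation; "force": force on the tool from outside, world axes, zero at the start; "torque": the same for the moment, N m; "finger_gap": finger opening in m.
Only numpy, scipy, OpenCV 4.12 (cv2) and the standard library are available. Lean on these libraries where they do the work, as an engineer would, in place of code of your own. Each camera call takes 0.05 s, during which the arm holds its last target.

## Working session

There is one attempt and no reset: what is moved stays moved. The work goes in short steps, each a Python script; the robot and the scene stay as the last script left them, time stands still between calls to the robot, and variables do not carry over. Pictures are saved under pics/ and viewed, and the job is handed in when it is done.

```bash
ls; mkdir -p pics; python3 - <<'E'
from bench import env
import cv2
s=env.sense();print(s['time_s'],s['force'],s['tcp_pos'],s['tcp_rot'],env.grasp_offset)
for n in("top","side"):
    d=env.get_image(n);cv2.imwrite(f"pics/{n}0.png",d["img"]);print(n,{k:v for k,v in d.items() if k!="img"})
E
```

```text
pics
0.0 [ 0.61666249 -0.51993514  0.7423504 ] [ 0.2512969  -0.51627849  0.20427899] [-1.72263968  1.56853133  1.87172717] 0.0188
top {'fov_y': 47.33812895711415, 'cx': 323.1350469349844, 'cy': 235.68888056425033, 'position': array([ 0.47325762, -0.24172702,  1.21022548]), 'orientation': array([ 0.06724542,  0.01664577, -1.5718087 ])}
side {'fov_y': 55.8911583926879, 'cx': 313.6462768870828, 'cy': 242.08506836580858, 'position': array([0.79043947, 0.27058124, 0.86702944]), 'orientation': array([ 0.61099103, -0.01354624,  2.71773543])}
```

View pics/top0.png

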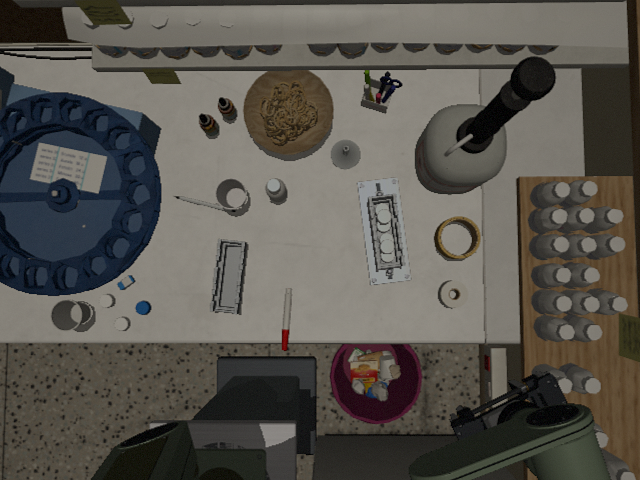

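View pics/side0.png

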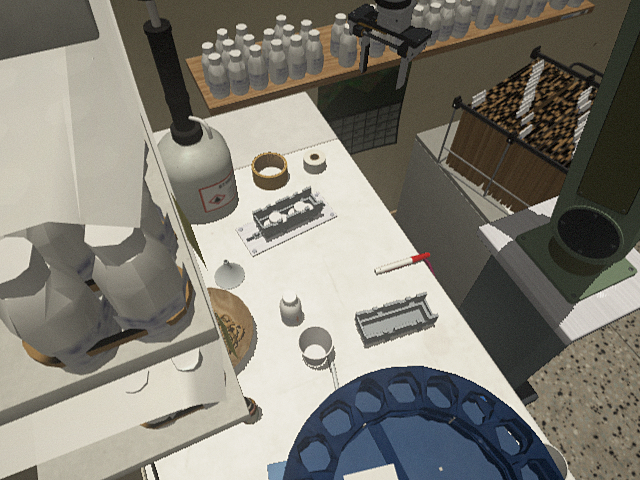

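The bin is near top (230,277) and the plate near (384,231). The arm is clear of both, so I'll zoom in on each.

```bash
python3 - <<'E'
import cv2,numpy as np
t=cv2.imread("pics/top0.png");s=cv2.imread("pics/side0.png")
a=cv2.resize(t[230:325,200:260],None,fx=6,fy=6,interpolation=cv2.INTER_CUBIC)
b=cv2.resize(t[172:290,350:415],None,fx=5,fy=5,interpolation=cv2.INTER_CUBIC)
h=600
f=np.zeros((600,720,3),np.uint8);f[:570,:360]=a;f[:590,370:695]=b
cv2.imwrite("pics/topz.png",f)
a=cv2.resize(s[280:355,345:445],None,fx=4,fy=4,interpolation=cv2.INTER_CUBIC)
b=cv2.resize(s[180:260,230:340],None,fx=3.6,fy=3.6,interpolation=cv2.INTER_CUBIC)
f=np.zeros((600,400,3),np.uint8);f[:300,:400]=a;f[305:305+b.shape[0],:396]=b
cv2.imwrite("pics/sidez.png",f)
E
```

```text
(no output)
```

View pics/topz.png

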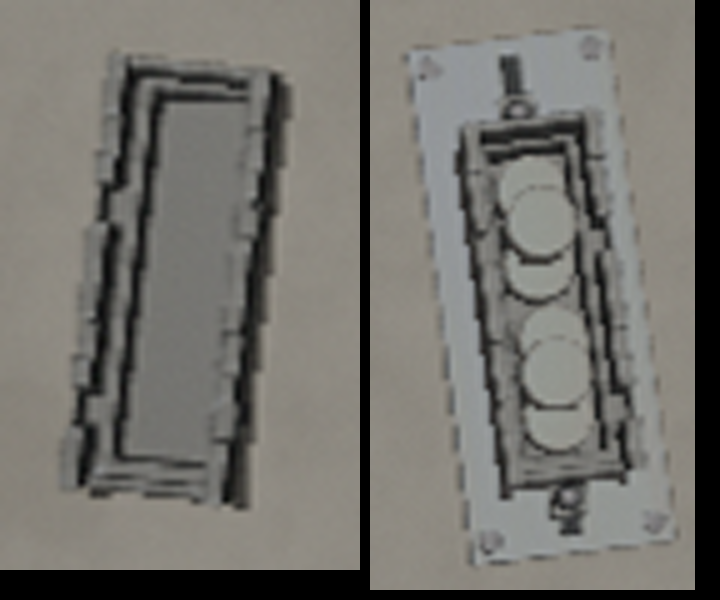

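View pics/sidez.png

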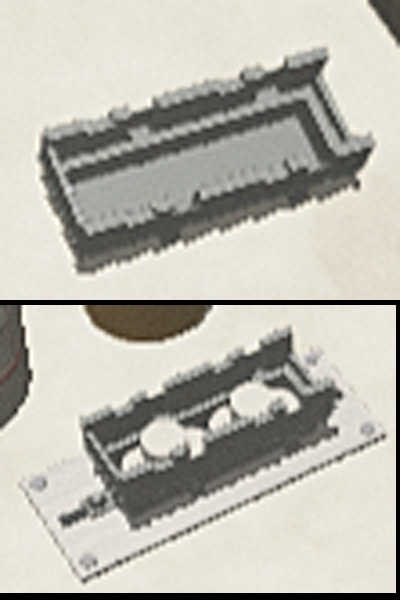

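```bash
cat > h.py <<'E'
import numpy as np
from scipy.spatial.transform import Rotation as R
CAL={'top':dict(fov=47.33812895711415,c=(323.1350469349844,235.68888056425033),p=[0.47325762,-0.24172702,1.21022548],o=[0.06724542,0.01664577,-1.5718087]),
'side':dict(fov=55.8911583926879,c=(313.6462768870828,242.08506836580858),p=[0.79043947,0.27058124,0.86702944],o=[0.61099103,-0.01354624,2.71773543])}
def proj(P,n):
    k=CAL[n];f=240/np.tan(np.radians(k['fov'])/2)
    q=(np.atleast_2d(P)-k['p'])@R.from_euler('xyz',k['o']).as_matrix()
    return np.c_[k['c'][0]+f*q[:,0]/-q[:,2],k['c'][1]-f*q[:,1]/-q[:,2]]
def place(p,L,z0=0):
    L=np.array(L,float);c,s=np.cos(p[2]),np.sin(p[2])
    return np.c_[p[0]+c*L[:,0]-s*L[:,1],p[1]+s*L[:,0]+c*L[:,1],z0+L[:,2]]
E
cat > fit.py <<'E'
from h import *
from scipy.optimize import least_squares
tA=lambda u,v:(200+u/6,230+v/6)
tB=lambda u,v:(350+(u-370)/5,172+v/5)
sA=lambda u,v:(345+u/4,280+v/4)
sB=lambda u,v:(230+u/3.6,180+(v-305)/3.6)
rim=[(77,29,55),(77,-29,55),(-77,-29,55),(-77,29,55)]
pl=[(115,45,6),(115,-45,6),(-115,-45,6),(-115,45,6)]
rim=np.array(rim)/1e3;pl=np.array(pl)/1e3
sets={'bin':(rim,0,[tA(110,53),tA(275,72),tA(225,505),tA(62,488)],[sA(42,130)*1 if 0 else sA(78,232),sA(42,130),sA(325,50),sA(372,142)]),
'plate':(pl,0,[tB(405,47),tB(608,30),tB(680,540),tB(473,567)],[sB(85,580),sB(20,483),sB(312,345),sB(385,433)]),
'low':(rim,.006,[tB(460,128),tB(597,112),tB(635,468),tB(503,498)],[sB(120,492),sB(80,425),sB(290,330),sB(340,390)])}
for n,(L,z,t,s) in sets.items():
    for use in('t','s','ts'):
        def r(p):
            o=[]
            if 't' in use:o.append(proj(place(p,L,z),'top')-t)
            if 's' in use:o.append(proj(place(p,L,z),'side')-s)
            return np.concatenate(o).ravel()
        q=least_squares(r,[.45,-.2,0],loss='soft_l1')
        print(n,use,q.x.round(4));
    print(r(q.x).round(1).reshape(-1,2).tolist())
E
python3 fit.py
```

```text
bin t [ 0.4654 -0.0217 -0.1033]
bin s [ 0.4682 -0.0185 -0.123 ]
bin ts [ 0.4663 -0.0204 -0.1102]
[[-0.1, -0.5], [-0.5, -0.8], [-0.8, -0.1], [-1.0, -0.4], [1.7, -0.6], [-0.2, -1.3], [-0.7, -1.9], [0.6, -0.3]]
plate t [ 0.5649 -0.3563  0.1238]
plate s [ 0.5664 -0.3533  0.1409]
plate ts [ 0.5655 -0.3553  0.1304]
[[-0.6, 0.5], [-0.9, -1.4], [-0.5, -0.2], [0.1, -0.2], [-0.8, -0.8], [-0.3, -1.0], [1.0, -0.5], [0.3, -1.0]]
low t [ 0.5578 -0.3543  0.1083]
low s [ 0.5631 -0.3486  0.1199]
low ts [ 0.5602 -0.353   0.1072]
[[-0.7, -1.2], [-0.8, -1.0], [0.2, 0.4], [-1.0, -2.6], [1.0, -3.0], [0.6, -2.1], [0.7, -0.8], [-0.6, -1.2]]
```

```bash
cat > ov.py <<'E'
from h import *
import cv2
def overlay(img,n,items,crop,k,out):
    x0,y0,x1,y1=crop
    im=cv2.resize(img[y0:y1,x0:x1],None,fx=k,fy=k,interpolation=cv2.INTER_CUBIC)
    for p,L,z,col in items:
        u=proj(place(p,L,z),n); u=((u+.5-[x0,y0])*k).round().astype(int)
        cv2.polylines(im,[u.reshape(-1,1,2)],True,col,1,cv2.LINE_AA)
    cv2.imwrite(out,im)
rim=np.array([(77,29,55),(77,-29,55),(-77,-29,55),(-77,29,55)])/1e3
inn=np.array([(77,22.5,55),(77,-22.5,55),(-77,-22.5,55),(-77,22.5,55)])/1e3
pl=np.array([(115,45,6),(115,-45,6),(-115,-45,6),(-115,45,6)])/1e3
foot=np.array([(70,20.5,0),(70,-20.5,0),(-70,-20.5,0),(-70,20.5,0)])/1e3
E
cat > o1.py <<'E'
from ov import *
t=cv2.imread("pics/top0.png");s=cv2.imread("pics/side0.png")
B=[.4655,-.0212,-.1075];P=[.565,-.3558,.1255];c,sn=np.cos(P[2]),np.sin(P[2])
dx=-.007;Lw=[P[0]+dx*c,P[1]+dx*sn,P[2]]
r,g,b=(0,0,255),(0,255,0),(255,0,0)
it=[(B,rim,0,r),(B,inn,0,g),(P,pl,0,r),(Lw,rim,.006,g),(Lw,inn,.006,b)]
overlay(t,'top',it,(200,230,260,325),6,'pics/a1.png')
overlay(t,'top',it,(350,172,415,290),5,'pics/a2.png')
overlay(s,'side',it,(345,280,445,355),6,'pics/a3.png')
overlay(s,'side',it,(230,180,340,260),6,'pics/a4.png')
ims=[cv2.imread(f'pics/a{i}.png') for i in(1,2,3,4)]
f=np.zeros((600,700,3),np.uint8);f[:570,:360]=ims[0];f[:590,370:695]=ims[1];cv2.imwrite('pics/b1.png',f)
f=np.zeros((490,662,3),np.uint8);f=np.zeros((600,800,3),np.uint8)
a=cv2.resize(ims[2],(500,375));cv2.imwrite('pics/b2.png',ims[2]);cv2.imwrite('pics/b3.png',ims[3])
E
python3 o1.py
```

```text
(no output)
```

View pics/b1.png

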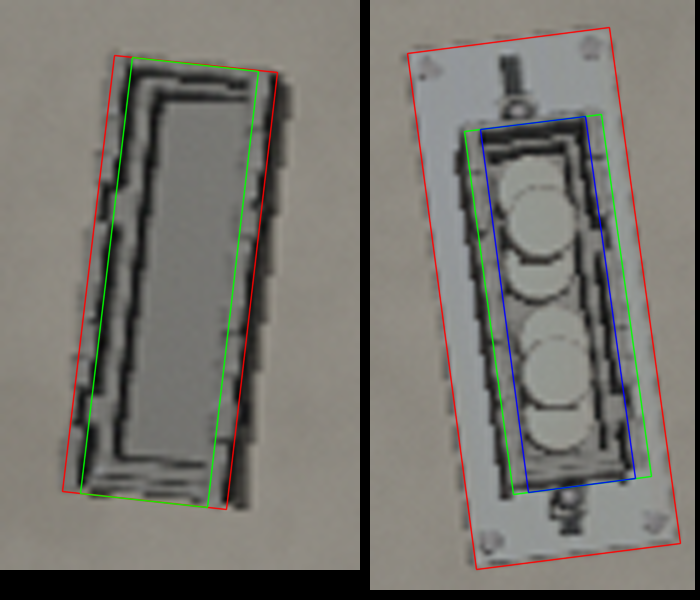

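View pics/b3.png

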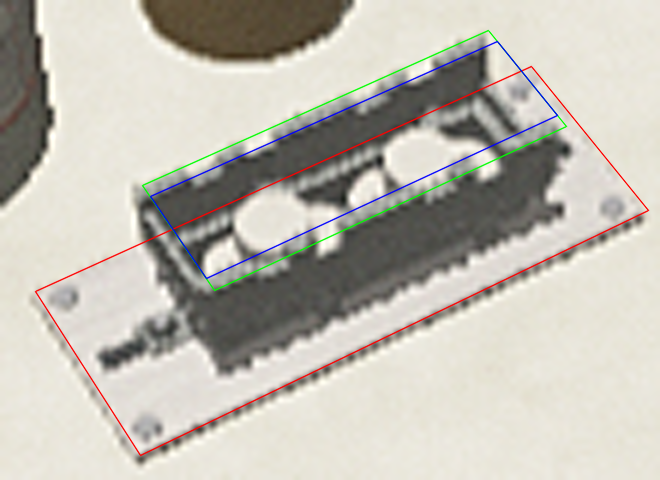

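View pics/b2.png

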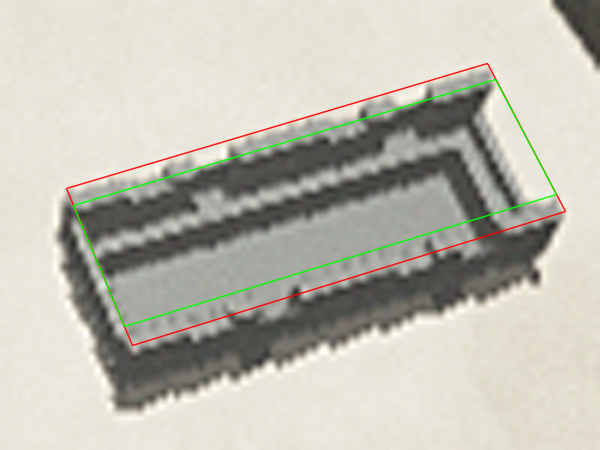

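The picture fits are consistent to about 1–2 mm. Both bins' dipped fronts face the robot, so the bin needs a half turn. The lower bin is about 7 mm to -x of the plate's centre. Next I'll check reach and the wrist range.

```bash
cat >> h.py <<'E'
B=[.4655,-.0212,-.1075];P=[.565,-.3558,.122]
def plw(x,y,z,P=P):
    c,s=np.cos(P[2]),np.sin(P[2]);return [P[0]+c*x-s*y,P[1]+s*x+c*y,z]
E
python3 - <<'E'
from bench import env
from h import *
pi=np.pi
for k in(-1,0,1):
    for nm,p,y in(('bin',[B[0],B[1],.15],B[2]),('mid',[.45,-.2,.17],.0),('pl',plw(4,0,.17) and plw(.004,0,.17),P[2])):
        q=env.solve_ik(p,[0,pi/2,y+k*pi]);print(k,nm,None if q is None else np.round(q,2))
E
```

```text
-1 bin [-0.23  0.03  1.86 -0.    1.25  1.45]
-1 mid [-0.59  0.06  1.78 -0.    1.3   0.98]
-1 pl [-0.69  0.43  1.32 -0.    1.39  0.76]
0 bin [-0.23  0.03  1.86  0.    1.25 -1.69]
0 mid [-0.59  0.06  1.78  0.    1.3  -2.16]
0 pl [-0.69  0.43  1.32  0.    1.39 -2.38]
1 bin [-0.23  0.03  1.86 -0.    1.25  1.45]
1 mid [-0.59  0.06  1.78 -0.    1.3   0.98]
1 pl [-0.69  0.43  1.32 -0.    1.39  0.76]
```

```bash
python3 - <<'E'
from bench import env
from h import *
import cv2
pi=np.pi
o=[0,pi/2,B[2]]
env.movep([B[0],B[1],.16],o);print(env.sense()['time_s'])
print(env.servo_line([B[0],B[1],.0215],vel=.12,force_limit=8))
s=env.sense();print(s['time_s'],s['tcp_pos'],s['force'])
env.command_gripper(.045,12);s=env.sense();print(s['time_s'],s['finger_gap'],s['force'])
cv2.imwrite("pics/g1.png",env.get_image("side")["img"][200:400,300:500].repeat(3,0).repeat(3,1))
E
```

```text
2.0583
False
3.3667 [ 0.46629861 -0.02139277  0.02219329] [-0.77271714 -0.16779231 -0.17778698]
4.0167 0.057739869125825065 [0.11016467 3.55917733 2.37427187]
```

View pics/g1.png

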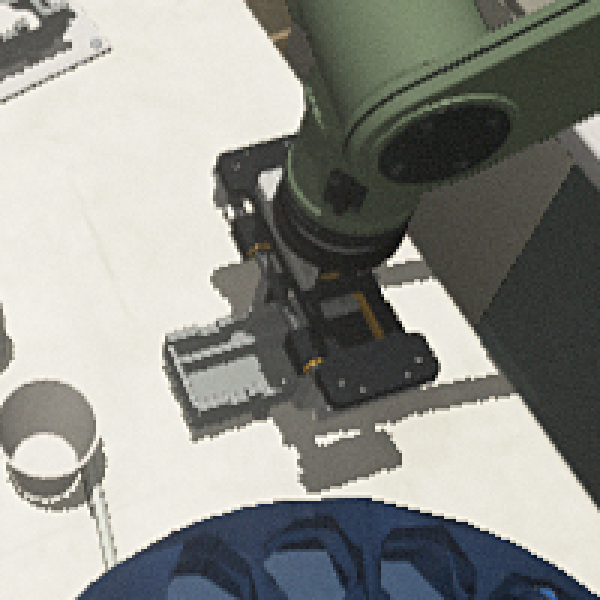

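```bash
python3 - <<'E'
from bench import env
from h import *
import cv2
pi=np.pi
env.command_gripper(.045,20)
env.servo_line([B[0],B[1],.16],vel=.12);env.pause(.3)
s=env.sense();print(s['time_s'],s['tcp_pos'],s['force'],s['finger_gap'])
env.movep([.45,-.2,.18],[0,pi/2,pi])
s=env.sense();print(s['time_s'],s['tcp_pos'],s['q'].round(2) if hasattr(s['q'],'round') else s['q'])
p=plw(.006,0,.13);env.movep(p,[0,pi/2,P[2]+pi]);env.pause(.5)
s=env.sense();print(s['time_s'],p,s['tcp_pos'],s['tcp_rot'],s['force'],s['torque'],s['finger_gap'])
for n in("top","side"):cv2.imwrite(f"pics/{n}1.png",env.get_image(n)["img"])
t=cv2.imread("pics/top1.png")[160:300,330:470];u=cv2.imread("pics/side1.png")[150:270,210:360]
cv2.imwrite("pics/t1z.png",cv2.resize(t,None,fx=4,fy=4,interpolation=cv2.INTER_CUBIC))
cv2.imwrite("pics/s1z.png",cv2.resize(u,None,fx=5,fy=5,interpolation=cv2.INTER_CUBIC))
E
```

```text
5.8917 [ 0.46524486 -0.02115229  0.15956818] [-0.39437432  0.71133514 -1.87764069] 0.05759510441889976
8.1667 [ 0.45001121 -0.19982639  0.17997816] [-0.59  0.05  1.77  0.    1.32  0.98]
9.4917 [np.float64(0.5709554033558937), np.float64(-0.3550698144971247), 0.13] [ 0.5709604  -0.35487179  0.13041139] [ 2.35335388  1.57033953 -0.66603411] [ 0.02481132 -0.70583698 -2.19176759] [0.05610329 0.0244121  0.01725184] 0.05764250145639657
```

View pics/t1z.png

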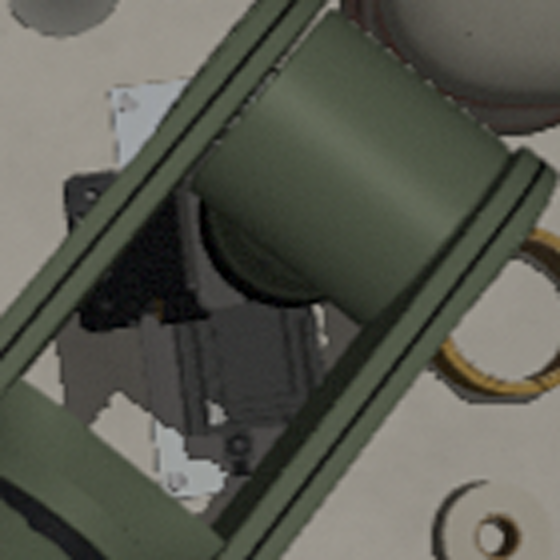

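View pics/s1z.png

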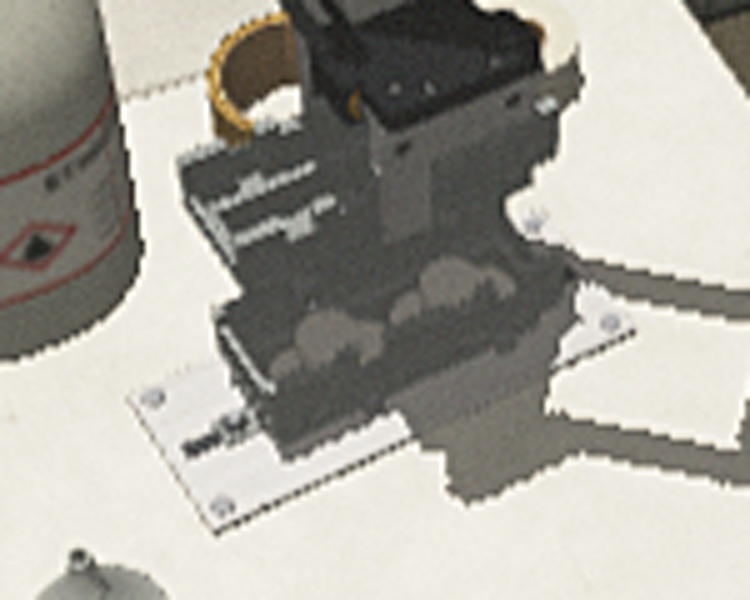

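The dipped front now points away from the robot and the bin is well held. Before lowering, I'll compare model overlays for both bins in the side view to judge the sideways alignment.

```bash
python3 - <<'E'
from ov import *
from h import P,plw
s=cv2.imread("pics/side1.png")
H=[.57096,-.35487,P[2]+np.pi];q=plw(-.007,0,0);Lw=[q[0],q[1],P[2]]
r,g,b=(0,0,255),(0,255,0),(255,0,0)
end=np.array([(77,29,55),(77,29,25),(77,-29,25),(77,-29,55)])/1e3
sd=np.array([(77,29,55),(77,29,25),(-77,29,25),(-77,29,55)])/1e3
sd2=sd*[1,-1,1]
it=[(H,rim,.108,r),(H,sd2,.108,r),(Lw,rim,.006,g),(Lw,sd,.006,g),(P,pl,0,b)]
overlay(s,'side',it,(230,165,340,265),6,'pics/c1.png')
E
```

```text
(no output)
```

View pics/c1.png

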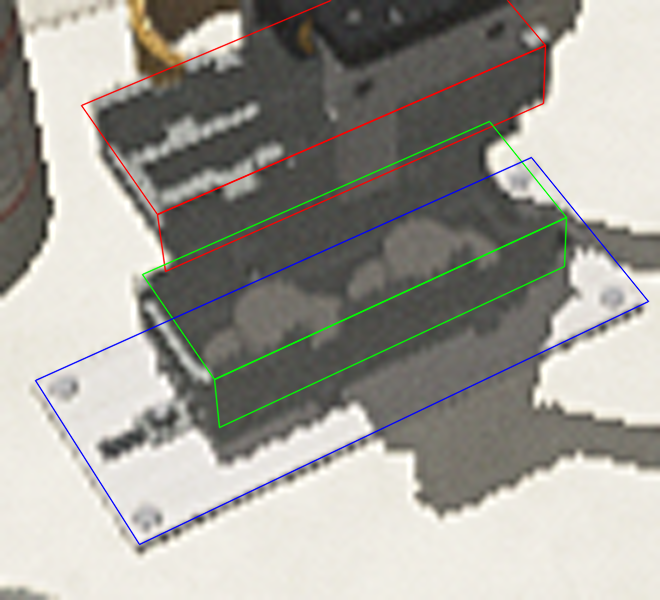

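```bash
python3 - <<'E'
from bench import env
from h import *
y=[0,np.pi/2,P[2]+np.pi]
env.servo_line(plw(.010,0,.095),y,vel=.08);env.pause(.4)
s=env.sense();f0=np.array(s['force']);print(s['time_s'],f0,s['tcp_pos'])
print(env.servo_line(plw(.010,0,.077),vel=.012,force_limit=4))
for _ in range(3):
    s=env.sense();print(s['time_s'],np.array(s['force'])-f0,s['torque'],s['tcp_pos'],s['finger_gap']);env.pause(.15)
np.save('f0.npy',f0)
E
```

```text
10.5833 [ 0.78823617  0.20476601 -2.48125989] [ 0.57509148 -0.35478095  0.09549898]
True
11.575 [-1.28174225  0.18187721  7.52271789] [-0.0077831  -0.00925019 -0.01297185] [ 0.57486272 -0.35454404  0.08268046] 0.05790445491616233
11.725 [-0.79024947 -0.2327478   8.55685599] [-0.00513342 -0.007278   -0.02591252] [ 0.57486951 -0.35453571  0.0827053 ] 0.05786331118950619
11.875 [-1.1900662   0.38690046  8.94587815] [-0.06459911  0.03246534 -0.00698035] [ 0.57486708 -0.35456054  0.08269101] 0.05800747078155331
```

Contact came at TCP z = 0.0827, which is rim height, pressing about 8.5 N. I'll ease that to about 4 N and slide towards -x.

```bash
cat > slide.py <<'E'
from bench import env
from h import *
f0=np.load('f0.npy')
c,sn=np.cos(P[2]),np.sin(P[2])
def st():
    f=np.mean([np.array(env.sense()['force']) for _ in range(1)],0)-f0
    s=env.sense();p=np.array(s['tcp_pos']);d=p[:2]-P[:2]
    return s['time_s'],np.array([c*f[0]+sn*f[1],-sn*f[0]+c*f[1],f[2]]),np.array([c*d[0]+sn*d[1],-sn*d[0]+c*d[1],p[2]]),s['torque']
def show(*a):
    t,f,p,m=st();print(*a,'t%.2f'%t,'F',f.round(1),'p(mm)',(p*1e3).round(2),'M',np.round(m,2));return f,p
E
python3 - <<'E'
from slide import *
x,yy,z=.010,0.,.0827+.0000
f,p=show('start'); 
z=.0824  # commanded estimate
for i in range(6):
    z=z if i else p[2]
    env.servo_line(plw(x,yy,z),vel=.01);env.pause(.1);f,p=show('adj',round(z*1e3,2))
    if f[2]<5.5 and f[2]>2.5:break
    z-= np.clip((4-f[2])/12e3,-.0004,.0004)
for i in range(9):
    x-=.0015
    hit=env.servo_line(plw(x,yy,z),vel=.01,force_limit=6);f,p=show(i,hit,round(x*1e3,1),round(z*1e3,2))
    if hit or f[2]>12 or np.hypot(*f[:2])>8 or p[2]<.081:break
    if f[2]<1.5: print('lost contact');break
    z-=np.clip((4-f[2])/12e3,-.0002,.0002)
E
```

```text
start t12.03 F [-0.9  0.2  8. ] p(mm) [9.920e+00 7.000e-02 8.264e+01] M [-0.02 -0.02  0.05]
adj 82.64 t12.55 F [-2.7  0.3  7. ] p(mm) [ 9.990e+00 -2.000e-02  8.278e+01] M [0.06 0.03 0.03]
adj 82.9 t12.90 F [-1.7  1.   5.8] p(mm) [ 9.990e+00 -4.000e-02  8.283e+01] M [ 0.02 -0.02 -0.04]
adj 83.05 t13.25 F [-0.7  0.6  3.7] p(mm) [ 9.960e+00 -1.000e-02  8.286e+01] M [-0.05 -0.06 -0.03]
0 False 8.5 83.05 t13.55 F [ 1.7 -0.4  2.7] p(mm) [ 8.77  0.1  82.88] M [ 0.   -0.5   0.07]
1 False 7.0 82.94 t13.85 F [-0.4 -0.2  2.1] p(mm) [ 6.96  0.16 82.83] M [-0.03 -0.37  0.01]
2 False 5.5 82.78 t14.15 F [ 1.4 -0.2  2.5] p(mm) [5.400e+00 6.000e-02 8.281e+01] M [ 0.05 -0.46  0.06]
3 False 4.0 82.65 t14.45 F [1.2 0.1 2.5] p(mm) [ 3.830e+00 -4.000e-02  8.268e+01] M [-0.01 -0.35  0.03]
4 False 2.5 82.53 t14.75 F [-1.6 -0.1  0.8] p(mm) [ 1.32  0.64 81.4 ] M [ 0.03  0.04 -0.01]
lost contact
```

At x ≈ 2.5 the contact vanished and z is falling, which suggests the pocket. I'll follow it down gently.

```bash
python3 - <<'E'
from slide import *
env.pause(.2);f,p=show('rest')
hit=env.servo_line(plw(.0025,0,.0745),vel=.012,force_limit=3);env.pause(.1);show('down',hit)
E
```

```text
rest t14.95 F [-0.3 -0.4 -0.3] p(mm) [ 2.1   0.23 82.04] M [ 0.04  0.03 -0.03]
down True t15.56 F [-2.7  0.7  7.6] p(mm) [2.420e+00 2.000e-02 7.672e+01] M [-0.1  -0.09  0.07]
```

It dropped the full 6 mm to z = 76.7. Now I'll press to about 10 N and hold.

```bash
python3 - <<'E'
from slide import *
f,p=show('now');z=p[2]
for i in range(14):
    env.servo_line(plw(.0025,0,z),vel=.01);env.pause(.2);f,p=show(i,round(z*1e3,2))
    if 8.8<f[2]<11.5:break
    z-=np.clip((10-f[2])/15e3,-.00025,.00025)
env.pause(.6);show('held')
E
```

```text
now t15.56 F [-2.7  0.7  7.6] p(mm) [2.420e+00 2.000e-02 7.672e+01] M [-0.1  -0.09  0.07]
0 76.72 t16.17 F [-2.5  0.7  6.5] p(mm) [ 2.530e+00 -3.000e-02  7.692e+01] M [ 0.09 -0.01  0.02]
1 76.49 t16.62 F [-3.5  1.1  7.9] p(mm) [ 2.480e+00 -3.000e-02  7.686e+01] M [0.13 0.05 0.01]
2 76.35 t17.07 F [-2.2  2.5  8.4] p(mm) [ 2.490e+00 -6.000e-02  7.684e+01] M [ 0.12  0.07 -0.01]
3 76.24 t17.52 F [-3.   1.2  9. ] p(mm) [ 2.48 -0.08 76.84] M [ 0.14  0.15 -0.02]
held t18.12 F [-3.1  1.7  7.5] p(mm) [ 2.450e+00 -4.000e-02  7.681e+01] M [0.18 0.12 0.07]
```

```bash
python3 - <<'E'
from slide import *
import cv2
env.servo_line(plw(.0025,0,.07595),vel=.01)
F=[]
for _ in range(12): env.pause(.06);F.append(st()[1])
print('mean',np.mean(F,0).round(1),'std',np.std(F,0).round(1));show('press')
env.servo_line(plw(.0025,0,.0768),vel=.01);env.pause(.2);show('eased')
env.command_gripper(.082);env.pause(.2);show('open')
env.servo_line(plw(.0025,0,.17),vel=.08);s=env.sense();print(s['time_s'],s['finger_gap'])
env.movep([.40,-.12,.25],[0,np.pi/2,P[2]+np.pi]);print(env.sense()['time_s'])
for n in("top","side"):cv2.imwrite(f"pics/{n}2.png",env.get_image(n)["img"])
t=cv2.imread("pics/top2.png")[165:300,340:420];u=cv2.imread("pics/side2.png")[165:265,225:345]
t=cv2.resize(t,None,fx=4,fy=4,interpolation=cv2.INTER_CUBIC);u=cv2.resize(u,None,fx=4,fy=4,interpolation=cv2.INTER_CUBIC)
f=np.zeros((540,800,3),np.uint8);f[:,:320]=t;f[:400,320:]=u;cv2.imwrite('pics/e2.png',f)
E
```

```text
mean [-3.4  2.   9.5] std [0.3 0.5 0.3]
press t19.07 F [-3.4  1.2  9.5] p(mm) [ 2.460e+00 -7.000e-02  7.682e+01] M [0.21 0.22 0.07]
eased t19.52 F [-2.3  0.4  6.6] p(mm) [ 2.470e+00 -3.000e-02  7.685e+01] M [0.07 0.04 0.02]
open t20.30 F [-0.2 -0.4  1.7] p(mm) [ 2.540e+00 -4.000e-02  7.686e+01] M [ 0.06  0.04 -0.02]
21.6167 0.08180332349990425
22.7667
```

View pics/e2.png

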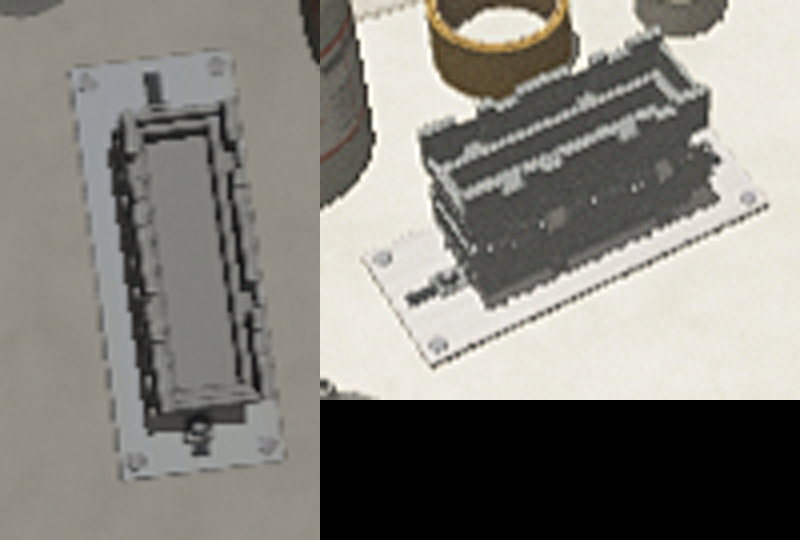

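View pics/top2.png

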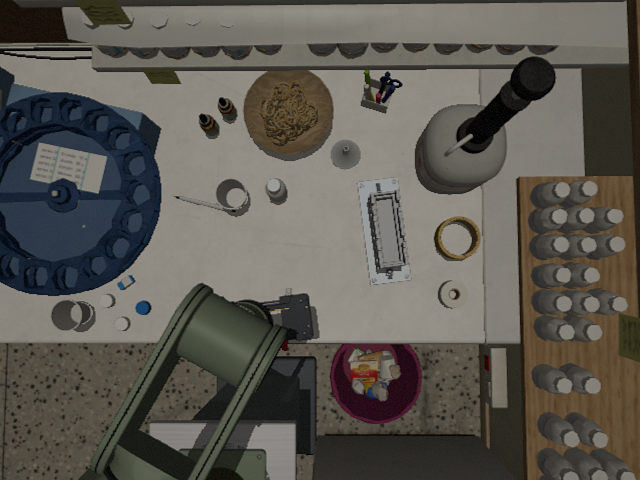

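The bin looks seated, level and reversed. However, the dark strip at its robot-side end in the top view needs explaining, so I'll overlay the model to tell whether it is shadow or an x offset.

```bash
python3 - <<'E'
from ov import *
from h import P,plw
t=cv2.imread("pics/top2.png");s=cv2.imread("pics/side2.png")
ft=np.array([(77,29,25),(77,-29,25),(-77,-29,25),(-77,29,25)])/1e3
def mk(du,dl):
    q=plw(du,0,0);U=[q[0],q[1],P[2]];q=plw(dl,0,0);L=[q[0],q[1],P[2]]
    return [(U,rim,.055,(0,0,255)),(U,ft,.055,(0,200,255)),(L,rim,.006,(0,255,0)),(L,foot,.006,(255,0,0))]
it=mk(-.005,-.005)
overlay(t,'top',it,(345,170,415,290),5,'pics/x1.png');overlay(s,'side',it,(235,165,345,265),4,'pics/x2.png')
a,b=cv2.imread('pics/x1.png'),cv2.imread('pics/x2.png')
f=np.zeros((600,800,3),np.uint8);f[:,:350]=a;f[:400,355:795]=b;cv2.imwrite('pics/x3.png',f)
E
```

```text
(no output)
```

View pics/x3.png

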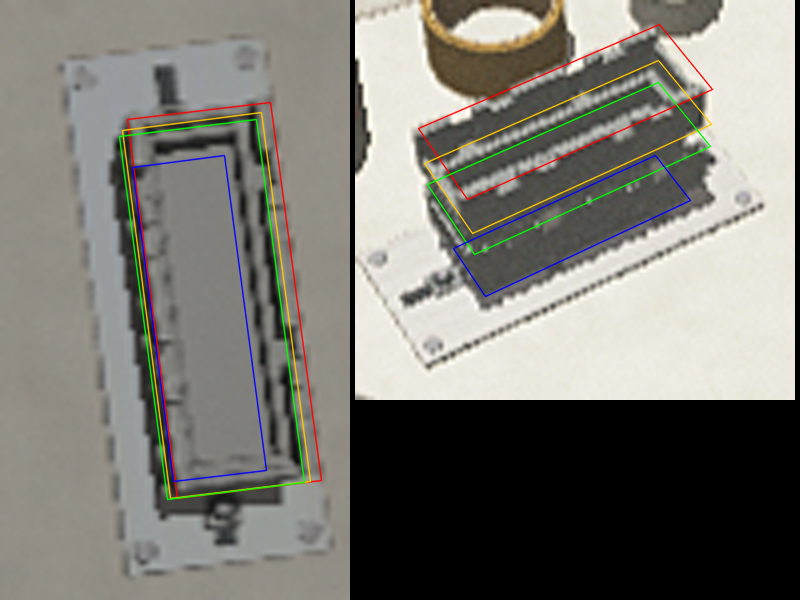

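Both bins fit the same x offset to within about 2–3 mm, so the strip is only shadow on the plate. The contact height fell by 6.0 mm from rim to seat, which matches the pocket depth. Handing in.

```bash
python3 -c "
from bench import env
print(env.sense()['time_s'],env.sense()['force']);print(env.hand_in())"
```

```text
22.8667 [ 0.43881753 -1.39814798 -0.17643612]
the job is handed in; nothing more can be done
None
```

I picked up the empty bin, turned it half round and set it on the lower bin's rim. I then slid it towards the plate's -x end until it dropped into the pockets, and pressed, released and handed it in at 22.9 s. No verdict was reported.

- **Seating:** contact height fell by 6.0 mm, from 82.9 to 76.9 mm at the TCP, which matches the pocket depth. The height stayed the same while pressing.
- **Forces:** the press averaged 9.5 N, with about 4 N of sideways force. The highest force I read on the bins was about 9 N, at first contact with the rim.
- **Final pictures:** the bin stands level and parallel to the lower one, with its dipped front away from the robot. The other objects look unmoved in the top view, and the gripper is clear of everything.
- **Disagreement:** the bin's x position is only known roughly. The pictures put it 0 to 7 mm to -x of the plate's centre, while the gripper's own position was about +2.5 mm. The bin probably sat a few millimetres off-centre in the grip; either reading is well within the 20 mm limit.

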